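# Turn the round marker on the mahjong windowsill

## Task

The first half of the game is over: turn the two-sided round marker half a turn so that its green face looks to the robot's side, where the red one looked, with the panel squarely in line with its oblong wooden foot, and let go of it. One of two things, the gold cat or the dark red tea caddy, stands too close and blocks the marker's swing, so first pick that one up and stand it upright, fully on the cork mat. Leave the other one and everything else on the sill where it is.

Things in the scene. Friction and masses are not known exactly. Their poses are not given: they have to be found in the camera images.
- stand_axis (a point): Turning axis of the marker at the height of its panel's top edge, 88 mm above the sill. Belongs to the fixed foot (dark wood block, 130 mm along y, 50 mm along x, 12 mm high). Its -x axis is the way the shown face must look (roughly to the robot), z up. The panel turns about this axis at its middle and sweeps a circle of 80 mm radius.
- panel_mid (a point): Middle of the marker's panel, on the turning axis, 58 mm above the sill; x = normal of its green face, y along its width. The panel is 160 mm wide, 8 mm thick, from 28 to 88 mm above the sill. A brass ball 16 mm across stands on its top at the axis, up to 109 mm above the sill: pinch the top edge beside it, 30 to 65 mm off the axis.
- marker (a joint): Panel angle on its foot, rad, counter-clockwise from above. At 0 it lies along y of stand_axis, red face (white disc) looking along its -x; at +pi or -pi (both good) the green face (three white bars) looks there. Turns either way to 3.7 rad, light friction (0.04 N m), stays where left. Starts within 0.25 rad of 0.
- cat_mid (a point): Gold plastic beckoning cat, about 88 mm tall, 0.1 to 0.2 kg; this point is on its upright axis 42 mm above its underside, z up. Round body 52 mm in diameter up to 46 mm above its underside, then a round head 45 mm across. It blocks the swing if this point is less than 105 mm (seen from above) from stand_axis; else it is over 130 mm away.
- caddy_mid (a point): Dark red round tea caddy, closed, 54 mm in diameter and 76 mm tall; this point is its centre, 38 mm above its underside, z up. 0.1 to 0.22 kg. It blocks the swing in the same way if it is less than 105 mm from stand_axis; exactly one of the cat and the caddy does.
- mat_top (a point): Round cork mat fixed on the sill, 110 mm in diameter, 4 mm thick; the point is the middle of its top.
- flask: Blue vacuum flask with chrome cap, loose, 68 mm in diameter, 191 mm tall; origin at the centre of its underside. A bystander to keep clear of.
- bottle: Small green glass bottle of oil, loose, 38 mm in diameter, 85 mm tall; origin at the centre of its underside. A bystander.
- bowl: Blue porcelain rice bowl, loose, 112 mm across, 55 mm high; origin at the centre of its underside. A bystander.
- clip: Chrome hair clip lying on the sill, loose, 62 by 13 mm, 12 mm high; origin at the centre of its underside, long axis x. A bystander.
- tin: Round green mosquito-coil tin, fixed, 133 mm in diameter, 42 mm tall; origin at the centre of its underside. A bystander.
There are look-alikes about, which are no part of the job. Leave any blue look-alike of the part that bears cat_mid alone. Leave any pink look-alike of the part that bears stand_axis alone.

How it is judged (in metres and radians):
On the way, in this order (a step that is already met when the one before it is completed fails the run):
1. the blocking thing (cat or caddy) stands on the cork mat, let go, and the other is where it was (((horizontal distance between cat_mid and mat_top below 0.027 m and height (world z) of cat_mid below 0.05 m and angle between each of cat_mid, caddy_mid's own z axis and vertical below 0.1 rad and distance of caddy_mid from where it was at the start of the episode below 0.02 m) or (horizontal distance between caddy_mid and mat_top below 0.027 m and height (world z) of caddy_mid below 0.046 m and angle between each of caddy_mid, cat_mid's own z axis and vertical below 0.1 rad and distance of cat_mid from where it was at the start of the episode below 0.02 m)) and contact force between the fingers and anything else below 0.1 N), for 0.2 s.
2. the marker is turned half a turn, green face out ((value of joint marker between 2.94 and 3.34 rad or value of joint marker between -3.34 and -2.94 rad)), for 0.2 s.
At the end, for the whole second after the job is handed in: The blocking thing stands upright (0.1 rad) on the cork mat, its axis within 27 mm of the mat's middle; the other of cat and caddy is upright within 20 mm of its start; the marker rests within 0.2 rad of half a turn (+pi or -pi), green face where the red looked (((horizontal distance between cat_mid and mat_top below 0.027 m and height (world z) of cat_mid below 0.05 m and angle between each of cat_mid, caddy_mid's own z axis and vertical below 0.1 rad and distance of caddy_mid from where it was at the start of the episode below 0.02 m) or (horizontal distance between caddy_mid and mat_top below 0.027 m and height (world z) of caddy_mid below 0.046 m and angle between each of caddy_mid, cat_mid's own z axis and vertical below 0.1 rad and distance of cat_mid from where it was at the start of the episode below 0.02 m)) and (value of joint marker between 2.94 and 3.34 rad or value of joint marker between -3.34 and -2.94 rad) and velocity of joint marker between -0.05 and 0.05 rad/s); the robot touches nothing.
It fails at once if the flask, bottle, bowl or clip is pushed more than 20 mm or tipped (distance of any of flask, bottle, bowl, clip from where it was at the start of the episode above 0.02 m or angle between any of flask, bottle, bowl, clip's own z axis and vertical above 0.35 rad).
It fails at once if the cat or the caddy is knocked over (angle between any of cat_mid, caddy_mid's own z axis and vertical above 0.7 rad).
It fails at once if the tin is struck hard (contact force between any of the arm, the fingers and tin above 15 N).
It also fails if it takes over 67 s, if anything falls off the work surface, if the arm or the gripper's body presses on something with over 40 N, if the wrist force passes 120 N, or if a joint passes its speed limit or range.

## Robot

A 6-joint arm with a two-finger parallel gripper is mounted at the origin on the work surface. World frame = base frame: x ahead of the robot, y to its left, z up, the work surface at z = 0. Lengths are in mm, angles in rad, forces in N, time in s.
With the tool pointing down it reaches from about 350 to 775 mm from the base axis. Payload 5.5 kg.
Tool frame: the origin (TCP) lies midway between the tips of the shut fingers; the grasp point (between the pads) lies 19 mm behind it; z points along the fingers, y is the direction in which the jaws open and shut (so a half turn about z gives the same grasp; the last joint's range is limited). The gripper opens to 85 mm and grips with 20 to 120 N. Pads are 22 mm wide; open, the fingers measure 114 mm over their backs; the gripper's body (76 mm by 85 mm) begins 54 mm behind the grasp point. The pads swing forward as they close: fully open they stand 13 mm farther back than shut.
Start: joints at [-1.365, 0.313, 0.046, 1.304, 0, 1.431], TCP at [194.893, -541.007, 231.323] pointing down, gripper open.
Joint ranges: [-2.76, 2.76], [-0.86, 1.69], [-1.03, 1.26], [-2.2, 2.34], [-1.47, 1.5], [-3.14, 3.14]. Speed limits (rad/s): [2.57, 2.57, 3.14, 3.14, 3.14, 3.14].

## Interface

Orientations are given as a unit quaternion [w, x, y, z].
In Python, from rig import bot, monitor, capture, workorder, finder gives the robot as it stands. The module is installed in compiled form; this text tells all that it offers. Calls block until the motion is done:
- bot.move_to(position, orientation): joint-space move of the TCP to a pose.
- bot.move_straight(position, rot=None, rate=150): straight line of the TCP; rot=None keeps the orientation; rate is the mean speed in mm/s.
- bot.goto_joints(angles): joint-space move.
- bot.command_gripper(opening, effort=None): finger opening in mm; effort is the grip in N (None keeps the last); returns when the fingers have stopped.
- bot.sleep(seconds).
- bot.solve_ik(position, orientation): joint angles nearest the present ones, or None.
- monitor.sense(): the state.
- capture(name): name is "side" or "top"; returns a dict with "img" (420x560x3 uint8, red, green, blue), "depth" (420x560 float32, mm along the optical axis (not along the pixel's ray), 0 where there is no reading), "intrinsics" (3x3 intrinsics, pixels), "R" (3x3) and "t" (3): a world point X has camera coordinates R X + t. Camera axes: x right, y down, z forward; pixel columns grow to the right and rows downward; lengths in mm; the calibration is good to about 2 mm. A picture is of the moment at which its call begins.
A pose or a line that the arm cannot do raises bot.Unreachable and nothing moves.
- workorder.hand_in(): hands the job in, once; it reports no verdict.
Trained networks look in a picture, given as the dict that the camera call returned (one of the last four; its "shot" number tells which), for a name from the list of things; names that differ only in an ending like _2 or _b are one class to them, and where a whole thing is asked for, a point or a joint stands for the part that bears it (a point fixed in the world has none). Each returns a list of dicts, best first, with "confidence" (0 to 1); they miss things now and then, are a little off and sometimes report something else, mostly with a low value. They report only what shows in the picture. A call takes as long as a camera call. They do not tell look-alikes from the thing itself.
- finder.boxes_of(picture, query): "point" ([x, y, z] in mm, in world coordinates, good to about 4 mm: the middle of the surface that is visible of it).
- finder.silhouettes(picture, query): "mask" (420x560 bool, what is visible of it).
The state is a dict: "t": time; "q": joint angles; "dq": joint speeds; "joint_efforts": joint torques, N m; "tcp_pos": TCP position; "ee_rot": TCP orientation; "contact_force": force on the tool from outside, world axes, zero at the start; "moment": the same for the moment, N m; "grip_width": finger opening in mm.
Only numpy, scipy, OpenCV 4.12 (cv2) and the standard library are available. Lean on these libraries where they do the work, as an engineer would, in place of code of your own. Each camera call takes 0.05 s, during which the arm holds its last target. There are 200 camera calls.

## Working session

There is one attempt and no reset: what is moved stays moved. The work goes in short steps, each a Python script; the robot and the scene stay as the last script left them, time stands still between calls to the robot, and variables do not carry over. Pictures are saved under pics/ and viewed, about 8 in all and at most 12, crops included, and the job is handed in when it is done.

```bash
mkdir -p pics; cat > h.py <<'E'
from rig import bot, monitor, capture, workorder, finder
import numpy as np, cv2
def cloud(p):
    d=p["depth"]; K=p["intrinsics"]; v,u=np.mgrid[:d.shape[0],:d.shape[1]]
    c=np.stack([(u-K[0,2])*d/K[0,0],(v-K[1,2])*d/K[1,1],d],-1)
    return (c-np.asarray(p["t"]))@np.asarray(p["R"])   # R^T (c-t)
def save(p,n): cv2.imwrite(f"pics/{n}.png",cv2.cvtColor(p["img"],cv2.COLOR_RGB2BGR))
E
python3 - <<'E'
from h import *
for n in ("top","side"):
    p=capture(n); save(p,n+"1"); np.savez(f"{n}1.npz",X=cloud(p),img=p["img"],d=p["depth"])
    print(n,(-np.asarray(p["R"]).T@p["t"]).round())
    for q in ["stand_axis","panel_mid","cat_mid","caddy_mid","mat_top","flask","bottle","bowl","clip","tin"]:
        print(q,[(np.round(b["point"]).tolist(),round(b["confidence"],2)) for b in finder.boxes_of(p,q)])
print(monitor.sense())
E
```

```text
top [423. -28. 867.]
stand_axis [([559.0, 23.0, 10.0], 0.66), ([643.0, -352.0, 42.0], 0.59)]
panel_mid [([647.0, -354.0, 73.0], 0.94), ([559.0, 19.0, 84.0], 0.9)]
cat_mid [([491.0, 6.0, 79.0], 0.82), ([412.0, -70.0, 75.0], 0.63)]
caddy_mid [([705.0, 19.0, 80.0], 0.96)]
mat_top [([506.0, -230.0, 1.0], 0.65)]
flask [([659.0, -161.0, 149.0], 0.89)]
bottle [([681.0, 168.0, 54.0], 0.87)]
bowl [([303.0, 249.0, 27.0], 0.78), ([704.0, 22.0, 80.0], 0.36)]
clip [([290.0, -228.0, 12.0], 0.46)]
tin [([516.0, 223.0, 40.0], 0.79), ([560.0, 23.0, 10.0], 0.36)]
side [334. 473. 694.]
stand_axis [([640.0, -343.0, 47.0], 0.92), ([557.0, 33.0, 47.0], 0.58)]
panel_mid [([643.0, -353.0, 67.0], 0.91), ([562.0, 26.0, 67.0], 0.65)]
cat_mid [([410.0, -60.0, 54.0], 0.89), ([491.0, 16.0, 62.0], 0.73)]
caddy_mid [([700.0, 31.0, 63.0], 0.94), ([561.0, 27.0, 68.0], 0.23)]
mat_top [([502.0, -224.0, 8.0], 0.74), ([696.0, 32.0, 65.0], 0.4)]
flask [([664.0, -145.0, 116.0], 0.73)]
bottle [([675.0, 181.0, 55.0], 0.83)]
bowl [([304.0, 219.0, 28.0], 0.56)]
clip [([561.0, 27.0, 69.0], 0.63), ([296.0, -224.0, 9.0], 0.53)]
tin [([509.0, 234.0, 40.0], 0.84)]
{'t': 1.1, 'q': array([-1.36460205e+00,  3.13163836e-01,  4.60877192e-02,  1.30359986e+00,
        9.88596512e-06,  1.43120307e+00]), 'dq': array([ 1.27406587e-03, -9.24586305e-04,  9.05578106e-05,  1.42199019e-05,
       -7.90720721e-04, -3.33717917e-04]), 'joint_efforts': array([-1.33678881e-03, -4.80483019e+01,  2.98815125e+01,  3.04925534e-04,
       -1.36728731e-04,  9.58111713e-06]), 'tcp_pos': array([ 194.8938748 , -541.0008575 ,  231.33874426]), 'ee_rot': array([5.99771479e-05, 9.85091065e-01, 1.72033688e-01, 6.94373258e-06]), 'contact_force': array([-0.12321373,  0.5028624 ,  0.21464242]), 'moment': array([-0.01542879,  0.03464422, -0.04497778]), 'grip_width': 85.6771036281275}
```

View pics/top1.png

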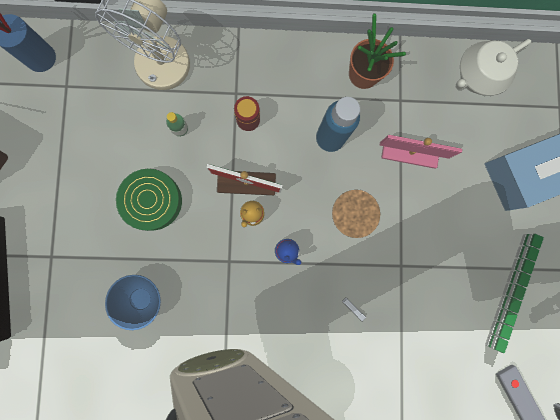

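View pics/side1.png

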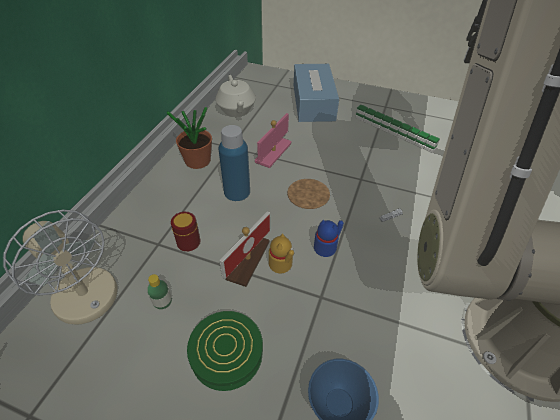

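The pictures show the gold cat (top 252,212) close in front of the red/white marker (245,180). The caddy (247,113) is well behind it. The blue cat (287,250) and pink marker (420,150) are decoys. I'll refine the positions next.

```bash
python3 - <<'E'
from h import *
from scipy.optimize import least_squares
D={n:np.load(n+"1.npz") for n in("top","side")}
def circ(P,r,c0):
    f=least_squares(lambda c:np.hypot(*(P-c).T)-r,c0,loss="soft_l1",f_scale=1.); return f.x.round(1),np.abs(f.fun).mean().round(2),len(P)
def near(n,c,r,z0,z1):
    X=D[n]["X"]; m=(np.hypot(X[...,0]-c[0],X[...,1]-c[1])<r)&(X[...,2]>z0)&(X[...,2]<z1)&(D[n]["d"]>0); return X[m],D[n]["img"][m].astype(int)
for n in D:
    for nm,c,r in(("cat",(491,10),26),("blue",(411,-65),26),("caddy",(703,25),27)):
        for z0,z1 in((8,28),(28,44)):
            P,_=near(n,c,45,z0,z1)
            if len(P)>10: print(n,nm,z0,circ(P[:,:2],r,c))
    P,_=near(n,(491,10),40,50,95); 
    f=least_squares(lambda c:np.linalg.norm(P-c,axis=1)-22.5,(491,10,65),loss="soft_l1"); print(n,"head",f.x.round(1),P[:,2].max().round(),np.abs(f.fun).mean().round(2))
    P,I=near(n,(504,-227),75,2,30); m=I[:,0]-I[:,2]>25; P=P[m]; (c,r)=cv2.minEnclosingCircle(P[:,:2].astype(np.float32)); print(n,"mat",c,r,P[:,2].mean())
    P,I=near(n,(559,23),80,7,16); m=I.max(1)<150; P=P[m]; print(n,"foot",cv2.minAreaRect(P[:,:2].astype(np.float32)),np.median(P[:,2]),len(P))
    P,I=near(n,(559,23),90,80,92); P=P[(P[:,0]>520)]; mu=P.mean(0); w=np.linalg.svd(P[:,:2]-mu[:2],full_matrices=False)[2][0]; s=(P[:,:2]-mu[:2])@w
    print(n,"panel",mu.round(1),w.round(3),s.min().round(),s.max().round(),(mu[:2]+w*(s.min()+s.max())/2).round(1),len(P))
    P,_=near(n,(559,23),25,96,115); print("ball",P.mean(0).round(1),len(P))
    for nm,c in(("flask",(660,-153)),("bottle",(678,175))):
        P,_=near(n,c,50,20,60); print(n,nm,circ(P[:,:2],34 if nm=="flask" else 19,c))
E
```

```text
top blue 28 (array([417.9, -75.1]), np.float64(0.5), 13)
top caddy 8 (array([714.7,  21.2]), np.float64(0.28), 62)
top caddy 28 (array([714.5,  21.2]), np.float64(0.3), 56)
top head [496.5   2.9  61.8] 90.0 1.86
top mat (505.6804504394531, -230.50462341308594) 54.834571838378906 4.1865433545268855
top foot ((566.611572265625, 19.071998596191406), (129.5800323486328, 50.48883056640625), 89.75604248046875) 11.873711364437895 798
top panel [565.8  19.   87.3] [-0.24  -0.971] -80.0 79.0 [566.   19.5] 355
ball [565.9  19.  106.1] 50
top flask (array([ 680.3, -169.9]), np.float64(0.29), 163)
top bottle (array([687.5, 175.5]), np.float64(1.8), 199)
side cat 8 (array([495.5,   1.2]), np.float64(0.51), 124)
side cat 28 (array([495.3,   1.2]), np.float64(0.55), 93)
side blue 8 (array([416.2, -76.2]), np.float64(0.63), 124)
side blue 28 (array([416.2, -76.2]), np.float64(0.59), 108)
side caddy 8 (array([712.7,  19.5]), np.float64(0.63), 133)
side caddy 28 (array([713. ,  19.5]), np.float64(0.7), 116)
side head [494.4   2.4  62.4] 89.0 2.34
side mat (504.8720397949219, -230.84378051757812) 56.742549896240234 5.201414014701305
side foot ((555.023193359375, 28.034072875976562), (121.36595153808594, 98.08463287353516), 44.749176025390625) 12.615606108018678 752
side panel [564.5  23.9  87.1] [0.242 0.97 ] -84.0 75.0 [563.4  19.5] 378
ball [563.6  21.2 105.8] 50
side flask (array([ 678.4, -171.4]), np.float64(0.8), 317)
side bottle (array([685.9, 173.3]), np.float64(1.41), 318)
```

```bash
cat >> h.py <<'E'
def Q(phi): return [0,np.cos(phi/2),np.sin(phi/2),0]
def st(m=""):
    s=monitor.sense(); print(m,"t",round(s["t"],2),"tcp",s["tcp_pos"].round(1),"F",s["contact_force"].round(1),"w",round(s["grip_width"],1),"q",s["q"].round(2)); return s
E
python3 - <<'E'
from h import *
r=Q(2.898); c=[495.3,2.0]
bot.move_to([*c,190],r); st("above")
bot.move_straight([*c,19],rate=120); st("down")
bot.command_gripper(40,effort=25); st("grip")
bot.move_straight([*c,30],rate=60); st("lift")
p=capture("side"); save(p,"grip"); p=capture("top"); save(p,"gript")
E
```

```text
above t 3.33 tcp [495.5   1.3 190.1] F [-0.  -0.5 -0. ] w 85.5 q [-0.16  0.18 -0.23  1.16 -0.    0.09]
down t 4.9 tcp [495.9   1.9  19.6] F [ 0.9 -0.5 -0.1] w 85.2 q [-0.16  0.33 -0.49  0.75 -0.    0.09]
grip t 5.32 tcp [495.7   2.1  19.6] F [-1.2  1.4  5.1] w 51.5 q [-0.16  0.33 -0.49  0.75  0.    0.09]
lift t 5.65 tcp [495.7   1.9  30.4] F [-0.2  1.2 -1.9] w 51.2 q [-0.16  0.32 -0.48  0.77 -0.    0.09]
```

View pics/grip.png

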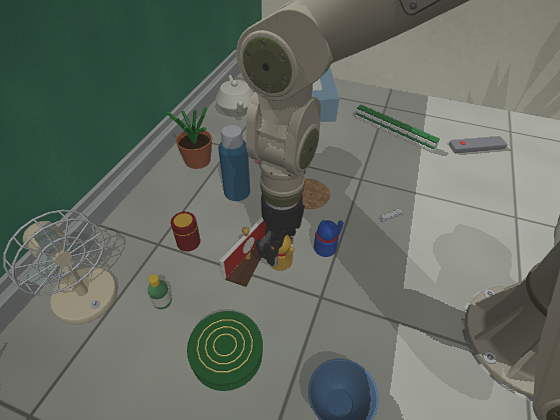

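The cat is held between the fingers (side 283,250) at 51 mm width and is clear of the panel. I'll carry it to the mat.

```bash
python3 - <<'E'
from h import *
bot.move_straight([495.3,2,150],rate=150)
m=[505.2,-230.6]
bot.move_straight([*m,150],rate=150); st("over")
bot.move_straight([*m,30],rate=100); st("low")
f0=monitor.sense()["contact_force"][2]
for z in np.arange(27,20.5,-1):
    bot.move_straight([*m,z],rate=20); bot.sleep(.05); s=st()
    if s["contact_force"][2]-f0>3: break
bot.command_gripper(85); st("rel")
bot.move_straight([*m,150],rate=120); st("up")
bot.move_straight([480,-110,190],rate=150)
p=capture("top"); save(p,"placed"); X=cloud(p); q=capture("side"); save(q,"placeds"); Y=cloud(q)
from scipy.optimize import least_squares
for n,X in(("top",X),("side",Y)):
    for nm,c,z0,z1,r in(("cat",m,10,45,26),("caddy",(713,20),10,60,27)):
        k=(np.hypot(X[...,0]-c[0],X[...,1]-c[1])<45)&(X[...,2]>z0)&(X[...,2]<z1); P=X[k][:,:2]
        if len(P)>15: print(n,nm,least_squares(lambda c:np.hypot(*(P-c).T)-r,c,loss="soft_l1").x.round(1),len(P))
    k=(np.hypot(X[...,0]-m[0],X[...,1]-m[1])<45)&(X[...,2]>50); print(n,X[k].mean(0).round(1),X[k][:,2].max())
    k=(np.hypot(X[...,0]-565,X[...,1]-20)<90)&(X[...,2]>80)&(X[...,2]<92); P=X[k]; w=np.linalg.svd(P[:,:2]-P[:,:2].mean(0),full_matrices=False)[2][0]; print("panel",P.mean(0),w)
st()
E
```

```text
over t 8.4 tcp [ 505.2 -229.8  150. ] F [ 0.   0.2 -1.2] w 51.0 q [-0.57  0.31 -0.16  1.1   0.   -0.33]
low t 9.75 tcp [ 505.8 -230.9   30.7] F [-0.2  0.5 -1.5] w 51.1 q [-0.57  0.42 -0.32  0.83 -0.   -0.33]
 t 10.1 tcp [ 505.2 -230.6   27.1] F [-0.1 -1.1 -1.4] w 51.0 q [-0.57  0.42 -0.33  0.82  0.   -0.33]
 t 10.4 tcp [ 505.2 -230.6   26. ] F [ 0.5 -0.1 -1.8] w 51.0 q [-0.57  0.42 -0.33  0.82 -0.   -0.33]
 t 10.7 tcp [ 505.2 -230.6   25. ] F [ 0.9 -0.3 -0.7] w 51.1 q [-0.57  0.42 -0.33  0.82  0.   -0.33]
 t 11.0 tcp [ 505.2 -230.6   24. ] F [-1.5 -0.4 -1.6] w 51.0 q [-0.57  0.43 -0.33  0.81 -0.   -0.33]
 t 11.3 tcp [ 505.3 -230.7   23.6] F [-2.4  1.5  5.7] w 51.3 q [-0.57  0.43 -0.33  0.81 -0.   -0.33]
rel t 11.73 tcp [ 505.2 -230.6   22.8] F [-0.6 -0.3 -0.7] w 85.1 q [-0.57  0.43 -0.33  0.81  0.   -0.33]
up t 12.94 tcp [ 504.7 -230.3  149.2] F [ 0.1  0.3 -0.7] w 84.9 q [-0.57  0.31 -0.16  1.1  -0.   -0.33]
top caddy [714.6  21.2] 170<stdin>:19: RuntimeWarning: Mean of empty slice.
  ret = um.true_divide(
Traceback (most recent call last):
ValueError: zero-size array to reduction operation maximum which has no identity
```

View pics/placeds.png

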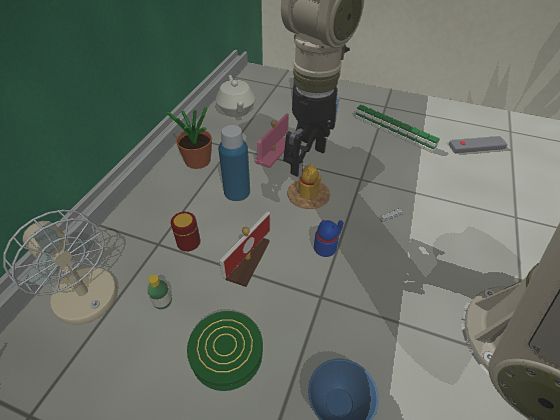

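The cat stands upright in the middle of the mat (310,185) and the gripper is clear. Next is the marker: I'll pinch its right end and turn it clockwise.

```bash
cat >> h.py <<'E'
AX=np.array([565,19.7]); R=46
def P(a,z,r=R): return [*(AX+r*np.array([np.cos(a),np.sin(a)])),z]
E
python3 - <<'E'
from h import *
a0=-np.pi/2-.244; a1=-1.5*np.pi
bot.move_to(P(a0,150),Q(a0+2*np.pi)); s=st("above")
assert -1.8<s["q"][5]<-1.1
bot.command_gripper(40); 
p=capture("top"); save(p,"pre")
bot.move_straight(P(a0,62),rate=80); st("down")
bot.command_gripper(2,effort=25); st("pinch")
n=14
for i,a in enumerate(np.linspace(a0,a1,n+1)[1:]):
    bot.move_straight(P(a,62),Q(a+2*np.pi),rate=30)
    s=monitor.sense(); F=s["contact_force"]; print(i,round(s["t"],1),F.round(1),s["moment"].round(2),s["q"][5].round(2),round(s["grip_width"],1))
    if np.linalg.norm(F)>40: break
bot.sleep(.2); st("end"); p=capture("side"); save(p,"turned")
E
```

```text
above t 15.3 tcp [553.8 -25.3 149.9] F [ 0.8 -0.4  0.3] w 85.0 q [-0.19  0.31 -0.16  1.1  -0.   -1.52]
down t 17.11 tcp [554.4 -25.   62.6] F [ 0.   0.  -0.2] w 40.3 q [-0.19  0.38 -0.29  0.9  -0.   -1.52]
pinch t 17.49 tcp [554.  -25.   62.5] F [-1.4 -1.3  3.7] w 7.2 q [-0.19  0.38 -0.29  0.9  -0.   -1.52]
0 18.0 [-2.2  0.1  5.6] [-0.05  0.36  0.08] -1.31 7.8
1 18.4 [-1.6 -1.3  6.2] [-0.09  0.33 -0.06] -1.1 7.7
2 18.9 [-1.4 -1.   6.9] [-0.17  0.29 -0.02] -0.88 7.2
3 19.4 [-1.9 -1.7  5.9] [-0.27  0.14 -0.07] -0.66 7.3
4 19.8 [-0.8 -1.9  5.6] [-0.39  0.26 -0.08] -0.44 7.4
5 20.3 [-1.  -2.2  6.7] [-0.49  0.25 -0.09] -0.21 7.3
6 20.8 [-0.7 -3.5  5.5] [-0.57  0.24 -0.21] 0.01 7.8
7 21.2 [-1.5 -3.2  6. ] [-0.75  0.28 -0.19] 0.24 7.5
8 21.7 [-1.  -4.9  5.7] [-0.81  0.32 -0.21] 0.46 7.8
9 22.2 [-2.  -5.2  5.4] [-0.85  0.31 -0.28] 0.69 7.4
10 22.6 [-1.3 -5.9  7.5] [-0.98  0.41 -0.28] 0.91 7.7
11 23.1 [-2.6 -6.1  7.3] [-1.07  0.49 -0.32] 1.12 7.5
12 23.6 [-2.5 -7.4  7.4] [-1.14  0.6  -0.25] 1.33 7.5
13 24.0 [-3.4 -6.7  8.8] [-1.18  0.67 -0.21] 1.54 7.5
end t 24.23 tcp [564.9  63.8  62.4] F [-3.3 -6.5  8. ] w 7.4 q [-0.03  0.41 -0.25  0.91 -0.    1.54]
```

View pics/turned.png

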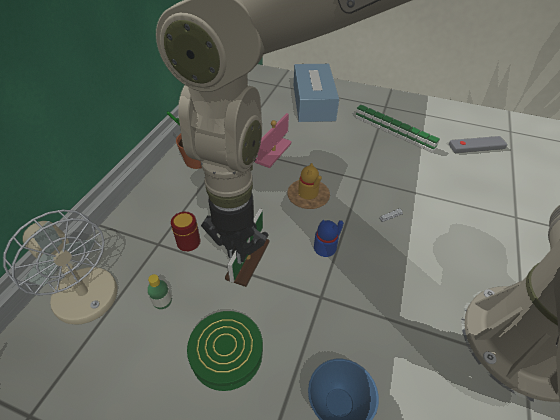

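The panel has turned: its green face shows at (260,220) and the panel lies along the foot. I'll release it, retreat and check.

```bash
python3 - <<'E'
from h import *
from scipy.optimize import least_squares
bot.command_gripper(35); bot.sleep(.1)
p=monitor.sense()["tcp_pos"]
bot.move_straight([p[0],p[1],230],rate=120); s=st("up")
q=s["q"].copy(); q[0]=-1.3; bot.goto_joints(q); bot.sleep(.3); st("park")
B={"cat":((505,-230),10,45,26),"caddy":((713,20),10,60,27),"flask":((679,-170),20,60,34),"bottle":((687,174),10,40,19)}
for n in("top","side"):
    p=capture(n); save(p,n+"9"); X=cloud(p)
    for nm,(c,z0,z1,r) in B.items():
        k=(np.hypot(X[...,0]-c[0],X[...,1]-c[1])<45)&(X[...,2]>z0)&(X[...,2]<z1); Pp=X[k][:,:2]
        if len(Pp)>15: print(n,nm,least_squares(lambda c:np.hypot(*(Pp-c).T)-r,c,loss="soft_l1").x.round(1),len(Pp))
    k=(np.hypot(X[...,0]-505,X[...,1]+230)<45)&(X[...,2]>50); print(n,"head",X[k].mean(0).round(1),k.sum(),X[k][:,2].max() if k.any() else 0)
    k=(np.hypot(X[...,0]-565,X[...,1]-20)<90)&(X[...,2]>82)&(X[...,2]<92); Pp=X[k][:,:2]; w=np.linalg.svd(Pp-Pp.mean(0),full_matrices=False)[2][0]; w*=np.sign(w[1]); print(n,"panel yaw",np.arctan2(-w[0],w[1]).round(3),Pp.mean(0),k.sum())
st()
E
```

```text
up t 26.31 tcp [564.5  65.9 229.2] F [ 0.9 -0.1 -0.4] w 34.8 q [-0.03  0.3   0.03  1.3   0.    1.55]
park t 29.02 tcp [ 228.  -520.6  229.2] F [ 0.1 -0.7 -0.3] w 35.0 q [-1.3   0.3   0.03  1.3  -0.    1.55]
top cat [ 507.  -230.4] 68
top caddy [714.6  21.2] 170
top flask [ 680.4 -169.9] 158
top bottle [686.7 174.9] 83
top head [ 502.9 -223.9   76.8] 470 92.20485446830953
top panel yaw -0.003 [566.01142371  19.21642738] 342
side cat [ 505.2 -231.8] 200
side caddy [712.9  19.5] 357
side flask [ 678.3 -171.5] 320
side bottle [685.2 173.8] 169
side head [ 500.7 -218.1   73.1] 368 92.81516038075164
side panel yaw -0.004 [563.62547628  25.81250546] 313
 t 29.12 tcp [ 227.8 -520.7  229.2] F [ 0.3 -0.  -0.4] w 35.0 q [-1.3   0.3   0.03  1.3   0.    1.55]
```

View pics/side9.png

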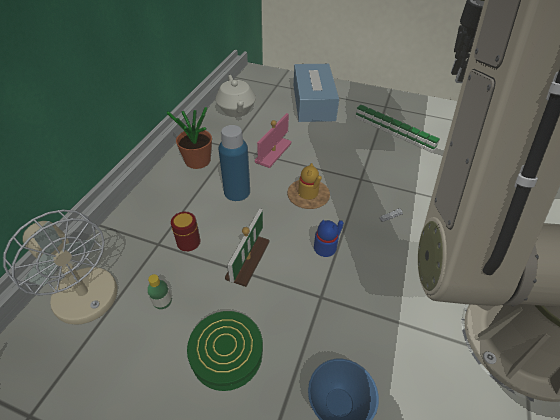

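View pics/top9.png

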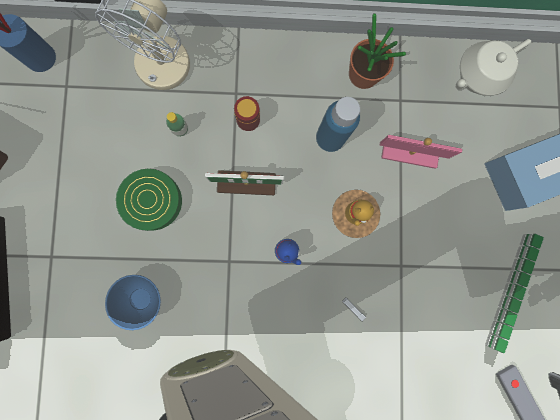

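The green face with its bars looks to the robot (side 248,245) and the panel is square on its foot. The cat stands on the mat (top 358,212) and everything else is where it was, so I'm handing in.

```bash
python3 -c "
from h import *
print(workorder.hand_in()); st()"
```

```text
the job is handed in; nothing more can be done
None
the job is handed in; nothing more can be done
```

The job is done and handed in at about 29 s of the 67 s allowed; the hand-in gives no verdict.

- **Blocking thing:** The gold cat stood about 72 mm from the marker's axis, so it was the one in the way. I picked it up and stood it on the cork mat. The last images put it upright and within about 2 mm of the mat's middle.
- **Marker:** I pinched the panel's top edge, turned it clockwise by half a turn and let go. The green face with its three bars now looks to the robot. Both cameras measure the panel within 0.005 rad of square to the world axes. The foot is along them to about the same accuracy.
- **Everything else:** The caddy, flask and bottle measure within about 1 mm of where they started. In the pictures the bowl, clip, tin and both look-alikes have not moved. The arm was parked clear of everything.

No check failed. The two cameras differ by about 2 mm from each other, which is within their calibration. The last check of the cat right after placing stopped with a script error because the arm hid it from the top camera; I repeated it successfully at the end.

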